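# Hang the washed tube carrier on the drip hook

### The job

Pick up the green tube carrier by its handle, bring the red hook of the drip stand in under the handle, and hang the carrier on it, level and by the middle of its handle; the hook is set at a different height each time. Lower it gently until the hook carries it before you let go, never ram or tip it, and leave it hanging still. Leave the orange carrier and everything else on the bench alone.

Things in the scene. Friction and masses are not known exactly. Their poses are not given: they have to be found in the camera images.
- green_handle (a point): Middle of the GREEN carrier's handle bar, on the bar's axis, 125 mm above its underside. The bar is steel, round, 9 mm thick, straight and level, along y, between uprights at y = -60 and +60 mm; x across, z up. Its middle must stay free for the hook: pinch it from above about 35 mm to either side of the middle, closing along x.
- green: The GREEN plastic tube carrier, loose, 0.2 to 0.4 kg: open compartmented box 76 mm (x) by 130 mm (y) by 50 mm tall, with a rigid arch handle. Origin: centre of its underside; y along the handle bar. Centre of mass about 80 to 95 mm below the bar. It starts left or right of the stand, the orange one on the other side.
- orange_handle (a point): Middle of the handle bar of the ORANGE carrier, same shape and size as the green one. Leave alone.
- stand: Drip stand, fixed: 12 mm steel rod, 285 mm tall, on a grey base with drip tray (140 mm wide, reaching 220 mm before the rod, rim 16 mm tall). Origin: foot of the rod on the bench; x points from hook to rod, z up. A clamp on the rod carries a red hook on a level arm along -x at y = 0. The clamp holds more than the carrier's weight but slips if pushed down with about 45 N.
- mouth (a point): Bench-level point (z = 0) straight below the hook's mouth centre, 140 mm before the rod; axes as the stand. The hook opens upwards, 8 mm round bar, tip on the -x side, mouth 28 mm wide, narrowing so a bar settles within 3 mm of its centre. HEIGHT NOT REPORTED, varies: a bar hung in it has its axis 158 to 219 mm above the bench; tip top and arm top both 22 mm above that axis, hook underside 13 mm below it.
- bottle: Amber reagent bottle with black cap, 68 mm across, 140 mm tall, loose; origin under its centre. Leave alone.
- jar: Small clear jar with white cap, 56 mm across, 70 mm tall, loose; origin under its centre. Leave alone.
- tipbox: Grey and blue pipette-tip box, 85 x 120 x 62 mm, loose; origin under its centre. Leave alone.
- microrack: White rack with small purple-capped tubes, 70 x 100 x 62 mm, loose; origin under its centre. Leave alone.
- marker: Marker pen, white with blue cap, 130 mm long, 13 mm thick, lying on the bench; origin under its middle, x along the pen. Leave alone.

How it is judged:
By the outcome, as a careful person would: the job done as asked, in the order asked, and still so for the second after the job is handed in, with the robot touching nothing.
It also fails if it takes over 72 s, if anything falls off the work surface, if the arm or the gripper's body presses on something with over 40 N, if the wrist force passes 120 N, or if a joint passes its speed limit or range.

### The arm

A 7-joint arm with a two-finger parallel gripper is mounted at the origin on the work surface. World frame = base frame: x ahead of the robot, y to its left, z up, the work surface at z = 0. Lengths are in mm, angles in degrees, forces in N, time in s.
With the tool pointing down it reaches from about 400 to 875 mm from the base axis. Payload 4.4 kg.
Tool frame: the origin (TCP) lies where the fingers leave the gripper's body, on its centre line; the fingertips stand 73 mm ahead of it and the grasp point (between the pads) lies 54 mm ahead of it; z points along the fingers, y is the line along which they close (so a half turn about z gives the same grasp; the last joint's range is limited). The gripper opens to 85 mm and grips with 20 to 120 N. Pads are 22 mm wide; open, the fingers measure 114 mm over their backs; the gripper's body (76 mm by 85 mm) begins 54 mm behind the grasp point. The pads swing forward as they close: fully open they stand 13 mm farther back than shut.
Start: joints at [-76.994, 36.005, 2.206, 86.941, -1.547, 57.084, -1.146], TCP at [187.59, 622.356, 303.913] pointing down, gripper open.
Joint ranges: [-175.42, 175.42], [-21.48, 121.26], [-71.46, 75.88], [10.55, 141.38], [-63.04, 243.04], [13.31, 113.54], [-168.57, 168.57]. Speed limits (degrees/s): [147.25, 147.25, 180, 180, 180, 180, 180].

### API

Orientations are given as [roll, pitch, yaw] about the fixed x, y, z axes, in that order (R = Rz(yaw) Ry(pitch) Rx(roll)).
In Python, from bench import bot, snapshot, job gives the robot as it stands. The module is installed in compiled form; this text tells all that it offers.
- The arm moves only by the shell command python3 -m handwheel 'ROWS' [FORCE]. ROWS is text: rows parted by semicolons, each of 5 numbers parted by spaces: the finger opening in m, from 0 to 0.0854, then the shift along the tool's x, y, z in m, then the turn about the tool's z in rad. In form: hand tx ty tz roll; .... A call has 1 to 10 rows; each row is the pose to reach, as a shift and turn from the pose commanded when the call began, along the tool's axes at that moment; what a row does not reach only later rows make up. A row lasts 1/8 s, in which the tool goes at most 62.5 mm and 10.7 degrees, less where a joint would pass 70% of its speed; a pose out of reach is approached as far as the arm can. A call with a gripper value outside its range is refused whole. The fingers move at their own pace and stop on an object; FORCE is the grip in N (left out, the last holds). Time passes only in rows, so rows that repeat a pose let the fingers close. It gives the time, the measured TCP pose, the force, the opening and the grip force at its end, in the units of the state.
- bot.get_obs(): the state, without advancing time (a new reading comes with each control period).
- snapshot(name): name is "scene" or "top" or "wrist"; returns a dict with "frame" (480x640x3 uint8, red, green, blue), "intrinsics" (3x3 intrinsics, pixels), "D" ([k1, k2, p1, p2, k3] as OpenCV has them; the pictures are not rectified), "world_to_cam" (4x4, takes a point from world to camera coordinates). Camera axes: x right, y up, looking along -z (the intrinsics and any distortion apply to the point x, -y, -z); pixel columns grow to the right and rows downward; lengths in mm; the calibration is good to about 2 mm. A picture is of the moment at which its call begins. There is no depth.
- job.close_job(): hands the job in; it is judged then, once.
The state is a dict: "clock": time; "q": joint angles; "dq": joint speeds; "joint_efforts": joint torques, N m; "position": TCP position; "orientation": TCP orientation; "force": force on the tool from outside, world axes, zero at the start; "torque": the same for the moment, N m; "opening": finger opening in mm; "grip_force": force on a finger pad.
Only numpy, scipy, OpenCV 4.12 (cv2) and the standard library are available. Lean on these libraries where they do the work, as an engineer would, in place of code of your own. Each camera call takes 0.05 s, during which the arm holds its last target. There are 200 camera calls.

## Working session

There is one attempt and no reset: what is moved stays moved. The work goes in short steps, Python scripts to look and compute and a shell command to move; the robot and the scene stay as the last step left them, time stands still between calls to the robot, and variables do not carry over. Pictures are saved under pics/ and viewed, at most 10 in all, crops included, and the job is handed in when it is done.

```bash
mkdir -p pics; cat > h.py <<'E'
import numpy as np, cv2
from bench import bot, snapshot, job
def snap(n, save=None):
    s=snapshot(n)
    if save: cv2.imwrite('pics/'+save, cv2.cvtColor(s['frame'],cv2.COLOR_RGB2BGR))
    return s
def ray(s,uv):
    K=np.array(s['intrinsics'],float);D=np.array(s['D'],float);T=np.array(s['world_to_cam'])
    p=cv2.undistortPoints(np.array(uv,float).reshape(-1,1,2),K,D).reshape(-1,2)
    d=np.c_[p[:,0],-p[:,1],-np.ones(len(p))]@T[:3,:3]
    c=-T[:3,:3].T@T[:3,3]
    return c,d/np.linalg.norm(d,axis=1)[:,None]
def onz(s,uv,z):
    c,d=ray(s,uv); return c+d*((z-c[2])/d[:,2])[:,None]
def tri(s1,a,s2,b):
    c1,d1=ray(s1,[a]);c2,d2=ray(s2,[b]);d1=d1[0];d2=d2[0]
    t=np.linalg.lstsq(np.c_[d1,-d2],c2-c1,rcond=None)[0]
    p=c1+t[0]*d1;q=c2+t[1]*d2
    return (p+q)/2,np.linalg.norm(p-q)
def proj(s,P):
    T=np.array(s['world_to_cam']);P=np.atleast_2d(P)@T[:3,:3].T+T[:3,3]
    P=P*[1,-1,-1]
    return cv2.projectPoints(P,np.zeros(3),np.zeros(3),np.array(s['intrinsics'],float),np.array(s['D'],float))[0].reshape(-1,2)
E
python3 - <<'E'
from h import *
a=snap('scene','scene0.png');b=snap('top','top0.png')
for s in(a,b):
    T=np.array(s['world_to_cam']);print((-T[:3,:3].T@T[:3,3]).round(),T[:3,:3].round(2).tolist())
o=bot.get_obs();print(o)
E
```

```text
[1021. -763.  659.] [[0.86, 0.51, -0.0], [-0.27, 0.46, 0.85], [0.43, -0.73, 0.53]]
[ 501.   22. 1141.] [[-0.02, -1.0, 0.02], [1.0, -0.02, 0.05], [-0.05, 0.02, 1.0]]
{'clock': 0.1, 'q': array([-76.99183575,  36.05291423,   2.20245239,  86.98974939,
        -1.54900073,  57.08143299,  -1.14747942]), 'dq': array([ 0.04638562, -0.16720593, -0.06357311, -0.20959699, -0.00785428,
       -0.00415715, -0.07419671]), 'joint_efforts': array([ 3.32858275e-03, -5.64525390e+01,  1.23071361e+00, -1.93970776e+01,
        1.12672537e-02,  5.39648274e-03, -5.90480731e-08]), 'position': array([187.4718322 , 621.93973824, 303.09167228]), 'orientation': array([-1.79905535e+02, -9.66398570e-04,  1.63219345e+02]), 'force': array([ 0.62604583, -0.136885  ,  0.54133429]), 'torque': array([-0.01968351, -0.01183864,  0.00699479]), 'grip_force': 0.0, 'opening': 85.53123995589775}
```

View pics/scene0.png

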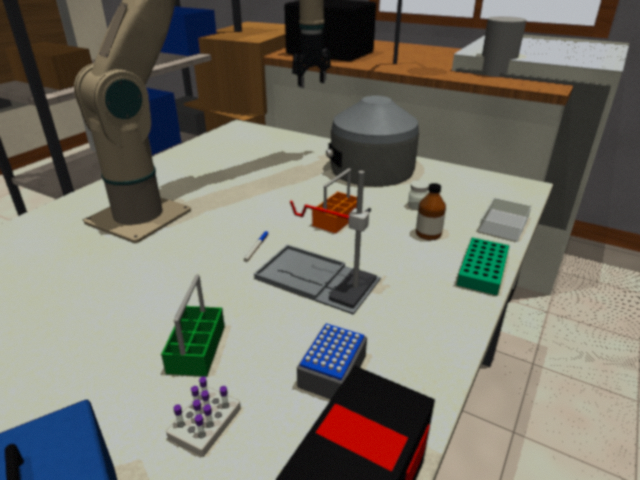

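View pics/top0.png

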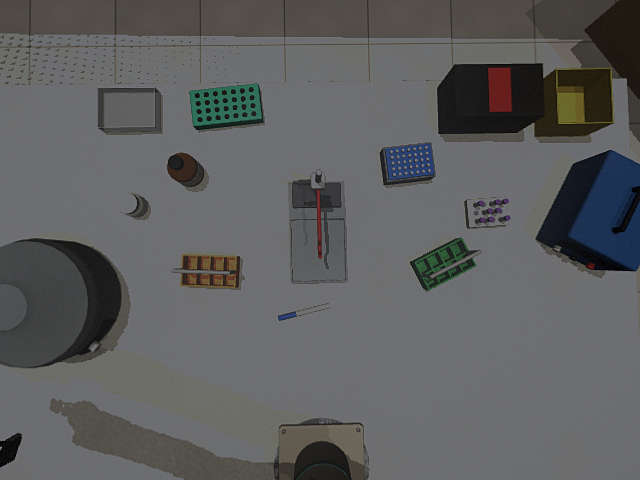

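Scene view: the green carrier is at about (195,335), and the red hook runs from (291,205) to (360,215). Top view: green is at (445,262), to the robot's right. The rod is at (318,178) and the hook tip at about (320,257).

```bash
python3 - <<'E'
from h import *
a=snap('scene');b=snap('top')
A=cv2.cvtColor(a['frame'],cv2.COLOR_RGB2HSV);B=cv2.cvtColor(b['frame'],cv2.COLOR_RGB2HSV)
g=cv2.inRange(B,(50,120,30),(70,255,255));g[:200]=0
r=cv2.minAreaRect(cv2.findNonZero(g));bp=cv2.boxPoints(r);print('green box',r,bp.tolist());print(onz(b,bp,45).round(1).tolist(), onz(b,[r[0]],45).round(1))
def red(H):
    m=cv2.inRange(H,(0,150,60),(5,255,255))|cv2.inRange(H,(173,150,60),(180,255,255));return m
mA=red(A);mA[:190]=0;mA[240:]=0;mA[:,380:]=0;mA[:,:280]=0
mB=red(B);mB[:150]=0;mB[:,:290]=0;mB[:,350:]=0;mB[290:]=0
for m in(mA,mB):
    p=cv2.findNonZero(m)[:,0];print(len(p),p.min(0),p.max(0),p[p[:,0].argmin()],p[p[:,1].argmax()])
def crop(f,x,y,w,h,k):return cv2.resize(f[y:y+h,x:x+w],None,fx=k,fy=k,interpolation=cv2.INTER_CUBIC)
ca=crop(a['frame'],280,160,100,75,4);cb=crop(b['frame'],290,165,100,75,4)
cc=crop(a['frame'],150,265,100,75,4);cd=crop(b['frame'],400,225,100,75,4)
im=np.vstack([np.hstack([ca,cb]),np.hstack([cc,cd])])
cv2.imwrite('pics/c1.png',cv2.cvtColor(cv2.convertScaleAbs(im,alpha=1.5),cv2.COLOR_RGB2BGR))
E
```

```text
green box ((445.00006103515625, 263.5000305175781), (31.30495262145996, 53.218414306640625), 63.43495178222656) [[414.2000732421875, 261.4000244140625], [461.800048828125, 237.60003662109375], [475.800048828125, 265.60003662109375], [428.2000732421875, 289.4000244140625]]
[[494.0, -232.4, 45.0], [549.2, -348.9, 45.0], [481.4, -380.4, 45.0], [426.6, -264.1, 45.0]] [[ 487.7 -306.4   45. ]]
181 [291 202] [348 218] [291 202] [346 218]
149 [317 190] [321 257] [317 190] [319 257]
```

View pics/c1.png

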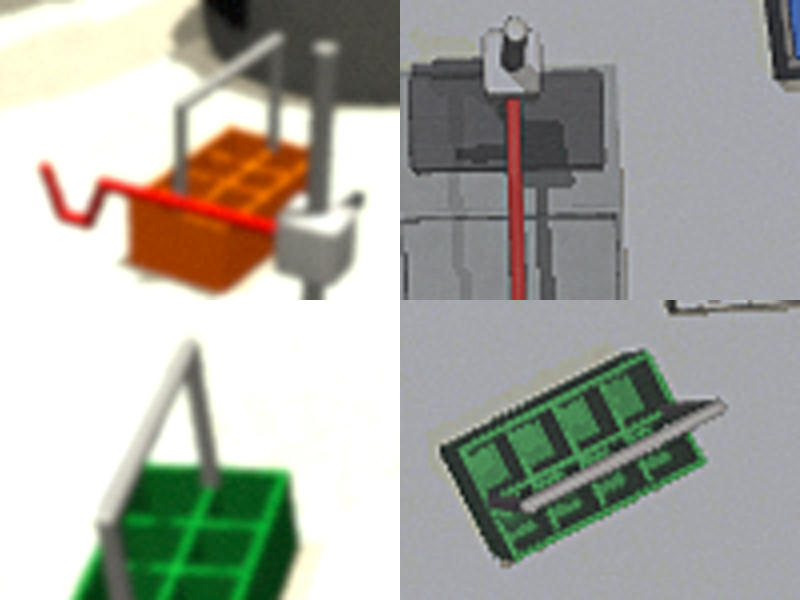

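Composite crop. The green bar's ends are at scene (177,319.5) and (198,275.8), and at top (431.2,276.5) and (480.5,251.2). The hook tip is at scene (290.5,201) with its bottom at (298.7,214.5), and the rod's top end is at top (318.9,171).

```bash
python3 - <<'E'
from h import *
a=snap('scene');b=snap('top')
n=tri(a,(177,319.5),b,(431.2,276.5));f=tri(a,(198,275.8),b,(480.5,251.2));print('bar',n,f)
m=onz(b,[(431.2,276.5),(480.5,251.2)],125);print(m,m.mean(0),np.degrees(np.arctan2(*(m[0]-m[1])[[1,0]])),np.linalg.norm(m[0]-m[1]))
print('tip',tri(a,(290.5,201.5),b,(319.7,257)))
rod=onz(b,[(318.9,171)],285)[0];print('rod',rod)
for v in(195,210,225,240):
  A=onz(b,[(317.8,192),(319.7,255)],v);print(v,A.round(1).tolist(),np.degrees(np.arctan2(*(A[0]-A[1])[[1,0]])))
# base of tray edges
print('tray', onz(b,[(344.5,181),(346.5,282),(291.5,282),(289,181)],12).round(1).tolist())
# height from scene: arm points in plane y≈rod
for uv in((305.7,205.5),(345,216)):
  c,d=ray(a,[uv]); t=(rod[1]-c[1])/d[0,1]; print(uv,(c+t*d[0]).round(1))
E
```

```text
bar (array([ 446.97787001, -283.55238159,   37.56654832]), np.float64(26.660205580322124)) (array([ 525.36121004, -324.54206282,  197.97276746]), np.float64(30.55095818862905))
[[ 460.40491787 -250.71574065  125.        ]
 [ 514.65430158 -362.6722838   125.        ]] [ 487.52960973 -306.69401223  125.        ] 115.85285678192975 124.4076492292594
tip (array([508.48395464,  -1.92394322, 179.73136781]), np.float64(2.2743583585776017))
rod [668.74549345  -1.20215955 285.        ]
195 [[642.4, -0.6, 195.0], [511.6, -2.2, 195.0]] 0.7079506091218806
210 [[640.2, -0.3, 210.0], [511.4, -1.8, 210.0]] 0.7079506091218835
225 [[637.9, 0.1, 225.0], [511.2, -1.5, 225.0]] 0.7079506091218827
240 [[635.7, 0.5, 240.0], [511.1, -1.1, 240.0]] 0.7079506091218823
tray [[696.2, -71.9, 12.0], [446.1, -71.7, 12.0], [448.6, 63.4, 12.0], [698.2, 65.9, 12.0]]
(305.7, 205.5) [547.1  -1.2 180.2]
(345, 216) [639.4  -1.2 181.3]
```

```bash
cat > go.py <<'E'
import sys; from h import *
# args: x,y,z,yaw ... targets -> tool-frame shift from current measured pose
o=bot.get_obs();p=o['position'];e=np.radians(o['orientation'])
from scipy.spatial.transform import Rotation as R
M=R.from_euler('xyz',e).as_matrix()
print('t',o['clock'],p.round(1),o['orientation'].round(2),'F',o['force'].round(1),'T',o['torque'].round(2),'op',round(o['opening'],1),round(o['grip_force'],1))
for a in sys.argv[1:]:
    v=np.array(a.split(','),float);d=M.T@(v[:3]-p)/1000
    t=(np.degrees(e[2])-v[3]+180)%360-180
    print(a,'->',d.round(4),'roll',round(np.radians(t),4))
E
python3 go.py 190,420,350,150 250,350,350,140 400,150,350,130 472,-275,300,115.85
python3 - <<'E'
from h import *
a=snap('scene');b=snap('top')
print('bar',tri(a,(198,275.8),b,(431.2,276.5)),tri(a,(177,319.5),b,(480.5,251.2)))
print('flask apex',tri(a,(377,97),b,(8,305)))
E
```

```text
t 0.3 [187.5 622.2 303.6] [-179.96   -0.    163.22] F [-0.3  0.7  0.4] T [-0.01 -0.02 -0.05] op 85.5 0.0
190,420,350,150 -> [-0.0607 -0.1929 -0.0463] roll 0.2308
250,350,350,140 -> [-0.1384 -0.2426 -0.0463] roll 0.4053
400,150,350,130 -> [-0.3397 -0.3908 -0.0462] roll 0.5799
472,-275,300,115.85 -> [-0.5313 -0.7769  0.004 ] roll 0.8268
bar (array([ 462.19518697, -249.15327691,  124.99378634]), np.float64(4.6591137353915455)) (array([ 516.71545918, -359.76065568,  127.38649668]), np.float64(5.635362670497189))
flask apex (array([427.62021659, 603.41056086, 240.65356706]), np.float64(5.8165243399935385))
```

```bash
python3 -m handwheel '0.06 -0.015 -0.05 -0.046 0; 0.06 -0.03 -0.1 -0.046 0.1; 0.06 -0.045 -0.145 -0.046 0.16; 0.06 -0.06 -0.19 -0.046 0.23; 0.06 -0.1 -0.215 -0.046 0.32; 0.06 -0.138 -0.243 -0.046 0.4; 0.06 -0.19 -0.28 -0.046 0.46; 0.06 -0.24 -0.317 -0.046 0.5; 0.06 -0.29 -0.354 -0.046 0.55; 0.06 -0.34 -0.39 -0.046 0.58' 80
python3 go.py 472,-275,300,115.85
```

```text
clock: 1.65
position: [401.6, 149.3, 350.3]
orientation: [179.9, -0.0, 130.0]
force: [0.3, 0.1, -0.0]
opening: 60.2
grip_force: 0.0
t 1.65 [401.6 149.3 350.3] [179.92  -0.   129.95] F [ 0.3  0.1 -0. ] T [ 0.01 -0.04  0.03] op 60.2 0.0
472,-275,300,115.85 -> [-0.3705 -0.2185  0.05  ] roll 0.2462
```

```bash
python3 -m handwheel '0.06 -0.037 -0.022 0 0.025; 0.06 -0.08 -0.046 0 0.05; 0.06 -0.125 -0.073 0 0.075; 0.06 -0.17 -0.1 0 0.1; 0.06 -0.215 -0.127 0.005 0.13; 0.06 -0.26 -0.154 0.015 0.16; 0.06 -0.3 -0.178 0.025 0.2; 0.06 -0.34 -0.2 0.04 0.23; 0.06 -0.37 -0.218 0.05 0.246; 0.06 -0.37 -0.218 0.05 0.246'
python3 - <<'E'
from h import *
s=snap('wrist','w1.png');T=np.array(s['world_to_cam']);print((-T[:3,:3].T@T[:3,3]).round(1));print(T[:3,:3].round(2).tolist())
E
python3 go.py
```

```text
clock: 2.9
position: [470.6, -275.7, 299.2]
orientation: [-179.9, 0.1, 115.6]
force: [0.1, 0.4, 0.5]
opening: 60.2
grip_force: 0.0
[ 437.  -207.7  368.7]
[[0.9, 0.43, -0.0], [-0.41, 0.86, -0.3], [-0.13, 0.28, 0.95]]
t 2.95 [ 470.9 -273.7  299.5] [-1.7995e+02 -3.0000e-02  1.1577e+02] F [-0.1  0.6 -0.8] T [ 0.1  -0.02 -0.04] op 59.7 0.0
```

View pics/w1.png

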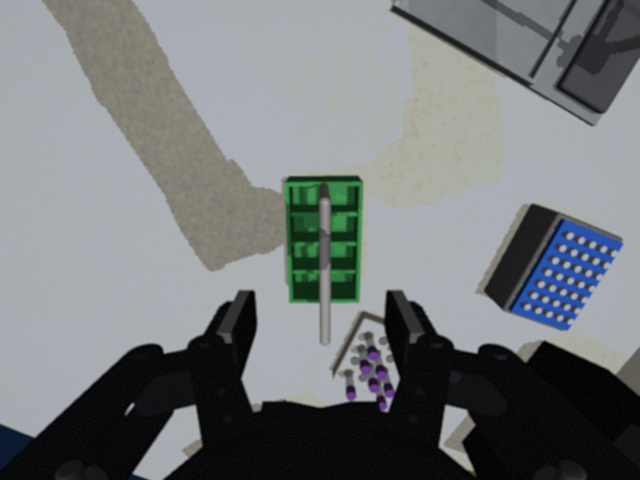

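Wrist view: the bar runs from about (324,188) to (325,345) over the green box, between the fingers. The microrack is beyond its -y end.

```bash
python3 - <<'E'
from h import *
s=snap('wrist');m=onz(s,[(323.5,188),(325,345)],125);print(m,m.mean(0),np.degrees(np.arctan2(*(m[0]-m[1])[[1,0]])),np.linalg.norm(m[0]-m[1]))
H=cv2.cvtColor(s['frame'],cv2.COLOR_RGB2HSV);g=cv2.inRange(H,(50,120,30),(70,255,255))
# bar columns
for r in(215,260,290,320):
    row=s['frame'][r,305:345].astype(int);print(r,np.where((row.max(1)-row.min(1)<25)&(row.mean(1)<175)&(row.mean(1)>70))[0]+305)
p=cv2.findNonZero(g)[:,0];print(p.min(0),p.max(0))
E
python3 go.py
```

```text
[[ 456.06935457 -239.78316265  125.        ]
 [ 516.76585337 -361.30368188  125.        ]] [ 486.41760397 -300.54342227  125.        ] 116.54099603295691 135.83556810424471
215 [318 319 320 321 322 323 324 325 326 327 328]
260 [318 319 320 321 322 323 324 325 326 327]
290 [318 319 320 321 322 323 324 325 326 327 328]
320 [305 309 311 312 316 317 318 319 320 321 322 323 324 325 326 327 328 329
 331 333 334 335 336 337 339 341 342 343]
[284 179] [360 303]
t 3.0 [ 471.1 -272.4  299.7] [-1.8000e+02 -6.0000e-02  1.1588e+02] F [-0.  -0.   0.1] T [0.03 0.   0.03] op 60.3 0.0
```

```bash
python3 go.py 472.8,-272.6,179,116; python3 -m handwheel '0.06 -0.001 0.0015 0.03 0; 0.06 -0.001 0.0015 0.06 0; 0.06 -0.001 0.0015 0.09 0; 0.06 -0.001 0.0015 0.11 0; 0.06 -0.001 0.0015 0.12 0; 0.06 -0.001 0.0015 0.12 0; 0.06 -0.001 0.0015 0.12 0'
python3 - <<'E'
from h import *
s=snap('wrist','w2.png')
E
python3 go.py
```

```text
t 3.0 [ 471.1 -272.4  299.7] [-1.8000e+02 -6.0000e-02  1.1588e+02] F [-0.  -0.   0.1] T [0.03 0.   0.03] op 60.3 0.0
472.8,-272.6,179,116 -> [-0.001   0.0014  0.1207] roll -0.0021
clock: 3.88
position: [473.6, -273.0, 180.8]
orientation: [179.9, 0.1, 115.9]
force: [-0.3, 0.3, -0.0]
opening: 60.0
grip_force: 0.0
t 3.925 [ 473.6 -273.1  180.8] [1.7994e+02 8.0000e-02 1.1592e+02] F [0.6 0.  0.3] T [0.06 0.02 0.04] op 60.1 0.0
```

View pics/w2.png

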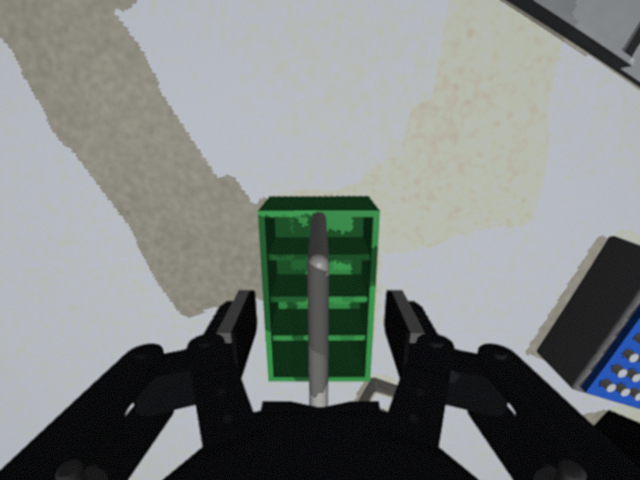

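Close wrist view: the bar is centred between the pads (column 318, finger gap 256–386), and its near corner is at (318,260).

```bash
python3 - <<'E'
from h import *
s=snap('wrist');m=onz(s,[(318,257),(318,395)],127)
p=bot.get_obs()['position'];print(m,(m[:,:2]-p[:2])@[[-.438,.899],[.899,.438]][0], (m[:,:2]-p[:2])@[.899,.438])
E
python3 -m handwheel '0.03 0 0 0.001 0; 0 0 0 0.001 0; 0 0 0 0.001 0; 0 0 0 0.001 0; 0 0 0 0.001 0; 0 0 0 0.001 0' 80; python3 go.py
```

```text
[[ 459.57918678 -248.19357154  127.        ]
 [ 489.56619831 -310.13029635  127.        ]] [ 28.57908362 -40.23634303] [-1.64233792 -1.81230002]
clock: 4.72
position: [472.9, -273.2, 179.0]
orientation: [-180.0, -0.0, 115.9]
force: [-2.5, -0.4, 3.0]
opening: 5.7
grip_force: 78.1
t 4.725 [ 472.9 -273.2  179. ] [-179.99   -0.    115.89] F [-2.5 -0.4  3. ] T [-0.03  0.33 -0.03] op 5.7 78.1
```

```bash
python3 -m handwheel '0 0 0 -0.005 0; 0 0 0 -0.012 0; 0 0 0 -0.025 0; 0 0 0 -0.04 0; 0 0 0 -0.055 0; 0 0 0 -0.07 0; 0 0 0 -0.08 0; 0 0 0 -0.081 0; 0 0 0 -0.081 0'; python3 go.py 430,-120,259,100 419.7,33,259,90.5
python3 - <<'E'
from h import *
s=snap('wrist','w3.png')
E
```

```text
clock: 5.85
position: [472.9, -272.8, 259.6]
orientation: [-180.0, -0.0, 115.9]
force: [0.4, -0.1, -3.4]
opening: 6.4
grip_force: 78.0
t 5.85 [ 472.9 -272.8  259.6] [-1.7998e+02 -4.0000e-02  1.1590e+02] F [ 0.4 -0.1 -3.4] T [0.1  0.05 0.05] op 6.4 78.0
430,-120,259,100 -> [0.1562 0.0281 0.0007] roll 0.2775
419.7,33,259,90.5 -> [0.2983 0.0857 0.0008] roll 0.4433
```

View pics/w3.png

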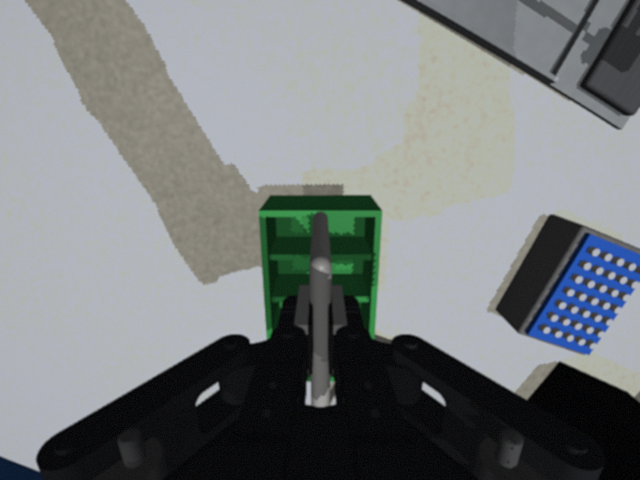

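The carrier is lifted level: the rim and bar corner (320,265) sit where they did before the lift, and the force shows about 3.4 N. Now moving to the front of the hook.

```bash
python3 -m handwheel '0 0.006 0.001 0 0.01; 0 0.018 0.003 0 0.03; 0 0.034 0.006 0 0.06; 0 0.052 0.009 0 0.09; 0 0.07 0.0125 0 0.125; 0 0.088 0.016 0 0.155; 0 0.106 0.019 0 0.19; 0 0.124 0.022 0 0.22; 0 0.141 0.025 0 0.25; 0 0.156 0.028 0 0.278'; python3 go.py 419.7,33,259,90.5
```

```text
clock: 7.15
position: [429.5, -118.9, 259.8]
orientation: [-180.0, -0.1, 99.9]
force: [-0.1, -0.1, -3.2]
opening: 6.0
grip_force: 78.0
t 7.15 [ 429.5 -118.9  259.8] [-1.7998e+02 -6.0000e-02  9.9920e+01] F [-0.1 -0.1 -3.2] T [0.05 0.02 0.03] op 6.0 78.0
419.7,33,259,90.5 -> [0.1513 0.0166 0.001 ] roll 0.1645
```

```bash
python3 -m handwheel '0 0.017 0.002 0 0.02; 0 0.035 0.004 0 0.04; 0 0.053 0.006 0 0.06; 0 0.071 0.008 0 0.08; 0 0.089 0.01 0 0.1; 0 0.107 0.012 0 0.12; 0 0.124 0.014 0 0.14; 0 0.139 0.0155 0 0.155; 0 0.148 0.0165 0 0.163; 0 0.151 0.0165 0 0.1645'
python3 -m handwheel '0 0 0 0 0; 0 0 0 0 0; 0 0 0 0 0; 0 0 0 0 0'
python3 - <<'E'
from h import *
a=snap('scene');b=snap('top')
f=a['frame'][160:310,190:390];g=b['frame'][150:300,230:430]
im=np.hstack([cv2.resize(f,None,fx=4,fy=4,interpolation=cv2.INTER_CUBIC)[:, :400*2][:600,:800]])
im=np.vstack([cv2.resize(f,(800,600),interpolation=cv2.INTER_CUBIC)])
cv2.imwrite('pics/s4.png',cv2.cvtColor(im,cv2.COLOR_RGB2BGR))
E
python3 go.py
```

```text
clock: 8.4
position: [420.0, 31.8, 259.9]
orientation: [-180.0, -0.0, 90.6]
force: [0.0, -1.2, -2.1]
opening: 6.2
grip_force: 78.0
clock: 8.9
position: [420.3, 30.9, 259.9]
orientation: [-180.0, 0.0, 90.5]
force: [-0.0, 0.2, -3.3]
opening: 6.2
grip_force: 78.0
t 9.0 [420.3  31.  259.9] [-180.     -0.     90.53] F [-0.   0.2 -3.3] T [ 0.07 -0.01 -0.01] op 6.3 78.0
```

View pics/s4.png

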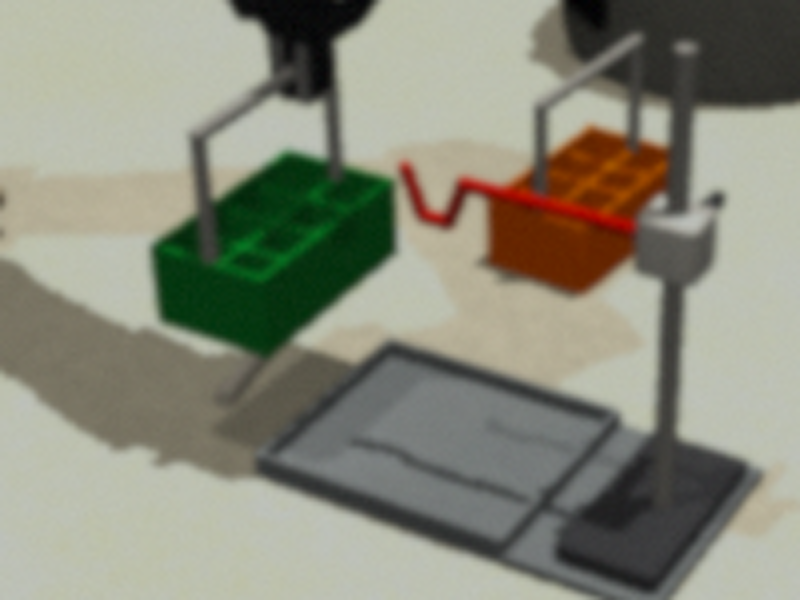

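Scene crop: the carrier hangs level left of the hook. The near bar corner is at about scene (239.5,194.3), the hook tip top at (290.8,200.8) and the hook's lower edge at (298,216.5).

```bash
python3 - <<'E'
from h import *
a=snap('scene');b=snap('top')
print('near bar corner pred',proj(a,[[421,-66.7,206],[421,-66.7,208],[421,-64.2,206]]))
T=np.array(a['world_to_cam'])
for ax in(158,161,164,167):
  print(ax,proj(a,[[529-18,-2,ax+22],[529,-2,ax-13],[529+18,-2,ax+22],[529+80,-1.5,ax+22],[529+80,-1.5,ax+14]]).round(1).tolist())
H=cv2.cvtColor(a['frame'],cv2.COLOR_RGB2HSV)
m=cv2.inRange(H,(0,150,60),(5,255,255))|cv2.inRange(H,(173,150,60),(180,255,255))
for c in(290,291,292,293,296,298,300,305,307,320,335):
  r=np.where(m[190:235,c])[0]+190;print(c,r.min() if len(r) else None,r.max() if len(r) else None)
# top view: green box and hook
G=cv2.cvtColor(b['frame'],cv2.COLOR_RGB2HSV);g=cv2.inRange(G,(50,120,30),(70,255,255));g[:200]=0
g=cv2.morphologyEx(g,cv2.MORPH_OPEN,np.ones((2,2)))
p=cv2.findNonZero(g)[:,0];print('top green',p.min(0),p.max(0),onz(b,[p.min(0),p.max(0)],131).round(1).tolist())
E
python3 go.py 420,33.5,259.5,90.5 529,33.5,259.5,90.5
```

```text
near bar corner pred [[237.02138098 192.88751581]
 [236.93642859 192.01871031]
 [237.77593485 192.41905225]]
158 [[290.9, 201.7], [298.5, 218.2], [305.4, 205.7], [331.6, 212.9], [331.6, 216.4]]
161 [[290.9, 200.4], [298.5, 217.0], [305.4, 204.5], [331.6, 211.6], [331.6, 215.1]]
164 [[290.9, 199.2], [298.4, 215.8], [305.4, 203.2], [331.7, 210.3], [331.6, 213.8]]
167 [[290.8, 197.9], [298.4, 214.5], [305.4, 201.9], [331.7, 209.0], [331.6, 212.5]]
290 None None
291 201 204
292 202 206
293 205 209
296 212 214
298 213 215
300 214 215
305 205 208
307 205 207
320 208 211
335 212 214
top green [297 280] [350 296] [[458.3, 46.9, 131.0], [421.2, -68.8, 131.0]]
t 9.1 [420.3  31.1 259.9] [-180.     -0.     90.53] F [-0.1 -0.4 -2.7] T [ 0.12  0.01 -0.02] op 6.0 78.0
420,33.5,259.5,90.5 -> [ 0.0024 -0.0003  0.0004] roll 0.0006
529,33.5,259.5,90.5 -> [0.0014 0.1087 0.0004] roll 0.0006
```

```bash
python3 -m handwheel '0 0.001 0.004 0 0; 0 0.002 0.012 0 0; 0 0.002 0.024 0 0; 0 0.002 0.037 0 0; 0 0.002 0.05 0 0; 0 0.002 0.063 0 0; 0 0.002 0.076 0 0; 0 0.002 0.089 0 0; 0 0.002 0.1 0 0; 0 0.002 0.106 0 0'
python3 -m handwheel '0 0 0.003 0 0; 0 0 0.003 0 0; 0 0 0.003 0 0; 0 0 0.003 0 0'
python3 go.py 529.5,33,259,90.5
python3 - <<'E'
from h import *
a=snap('scene');w=snap('wrist');b=snap('top')
f=cv2.resize(a['frame'][150:270,260:380],(400,400),interpolation=cv2.INTER_CUBIC)
g=cv2.resize(w['frame'][150:470,160:480],(400,400))
im=np.hstack([f,g]);cv2.imwrite('pics/s5.png',cv2.cvtColor(im,cv2.COLOR_RGB2BGR))
G=cv2.cvtColor(b['frame'],cv2.COLOR_RGB2HSV);g=cv2.inRange(G,(50,120,30),(70,255,255));g[:200]=0
p=cv2.findNonZero(g)[:,0];print('top green',onz(b,[p.min(0),p.max(0)],131).round(1).tolist())
E
```

```text
clock: 10.35
position: [527.0, 34.1, 259.8]
orientation: [180.0, 0.0, 90.5]
force: [-0.8, 0.4, -3.1]
opening: 5.8
grip_force: 78.0
clock: 10.85
position: [529.0, 34.2, 259.9]
orientation: [-180.0, -0.0, 90.5]
force: [-0.3, 0.6, -2.8]
opening: 6.4
grip_force: 78.0
t 10.85 [529.   34.2 259.9] [-1.7999e+02 -1.0000e-02  9.0540e+01] F [-0.3  0.6 -2.8] T [ 0.07 -0.04  0.03] op 6.4 78.0
529.5,33,259,90.5 -> [-0.0012  0.0005  0.0009] roll 0.0008
top green [[567.2, -23.2, 131.0], [493.6, -63.7, 131.0]]
```

View pics/s5.png

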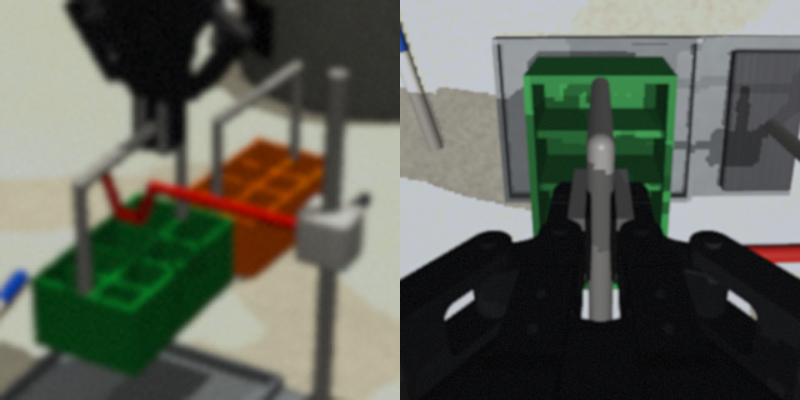

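The hook tip (crop 105,178) and mouth (crop 130,220) are inside the arch under the bar, and there is no contact. Lowering now.

```bash
python3 -m handwheel '0 -0.0006 0.0003 0.003 0; 0 -0.0012 0.0005 0.008 0; 0 -0.0012 0.0005 0.014 0; 0 -0.0012 0.0005 0.02 0; 0 -0.0012 0.0005 0.026 0; 0 -0.0012 0.0005 0.031 0; 0 -0.0012 0.0005 0.035 0; 0 -0.0012 0.0005 0.037 0; 0 -0.0012 0.0005 0.037 0'; python3 go.py
```

```text
clock: 12.12
position: [529.8, 32.9, 222.8]
orientation: [-180.0, -0.0, 90.5]
force: [-1.3, -0.5, -2.6]
opening: 6.1
grip_force: 78.0
t 12.125 [529.8  32.9 222.8] [-179.99   -0.     90.54] F [-1.3 -0.5 -2.6] T [ 0.07  0.05 -0.01] op 6.1 78.0
```

```bash
python3 -m handwheel '0 0 0 0.001 0; 0 0 0 0.002 0; 0 0 0 0.003 0; 0 0 0 0.003 0'; python3 -m handwheel '0 0 0 0.001 0; 0 0 0 0.002 0; 0 0 0 0.002 0'; python3 go.py
```

```text
clock: 12.62
position: [529.7, 33.0, 219.8]
orientation: [-180.0, -0.0, 90.5]
force: [0.1, -0.3, -3.9]
opening: 6.4
grip_force: 78.0
clock: 13.0
position: [529.3, 32.9, 217.7]
orientation: [-179.9, -0.0, 90.5]
force: [-1.8, -0.2, -2.0]
opening: 6.0
grip_force: 78.1
t 13.0 [529.3  32.9 217.7] [-1.7994e+02 -1.0000e-02  9.0540e+01] F [-1.8 -0.2 -2. ] T [ 0.06  0.28 -0.05] op 6.0 78.1
```

```bash
python3 -m handwheel '0 0 -0.001 0 0; 0 0 -0.001 0.0005 0; 0 0 -0.001 0.001 0; 0 0 -0.001 0.001 0'; python3 go.py
```

```text
clock: 13.5
position: [528.8, 33.0, 216.9]
orientation: [180.0, 0.0, 90.5]
force: [-0.6, 0.3, -1.5]
opening: 6.4
grip_force: 78.1
t 13.5 [528.8  33.  216.9] [179.99   0.    90.55] F [-0.6  0.3 -1.5] T [0.1  0.14 0.03] op 6.4 78.1
```

```bash
python3 -m handwheel '0 0 -0.0005 0.0005 0; 0 0 -0.001 0.001 0; 0 0 -0.001 0.001 0; 0 0 -0.001 0.001 0'; python3 go.py;  python3 go.py
```

```text
clock: 14.0
position: [528.4, 33.0, 216.2]
orientation: [179.9, 0.0, 90.5]
force: [1.3, 0.8, 0.4]
opening: 6.3
grip_force: 78.5
t 14.0 [528.4  33.  216.2] [179.92   0.    90.55] F [1.3 0.8 0.4] T [ 0.08 -0.31  0.05] op 6.3 78.5
t 14.0 [528.4  33.  216.2] [179.92   0.    90.55] F [1.3 0.8 0.4] T [ 0.08 -0.31  0.05] op 6.3 78.5
```

```bash
python3 -m handwheel '0 0 0.0004 0.0003 0; 0 0 0.0004 0.0007 0; 0 0 0.0004 0.0007 0; 0 0 0.0004 0.0007 0'; python3 go.py
python3 - <<'E'
from h import *
a=snap('scene')
f=cv2.resize(a['frame'][150:270,220:380],(800,600),interpolation=cv2.INTER_CUBIC)
cv2.imwrite('pics/s6.png',cv2.cvtColor(f,cv2.COLOR_RGB2BGR))
E
```

```text
clock: 14.5
position: [528.4, 33.0, 215.4]
orientation: [180.0, -0.0, 90.5]
force: [0.4, 0.9, 4.1]
opening: 6.3
grip_force: 78.9
t 14.5 [528.4  33.  215.4] [179.96  -0.    90.55] F [0.4 0.9 4.1] T [ 0.03 -0.2   0.07] op 6.3 78.9
```

View pics/s6.png

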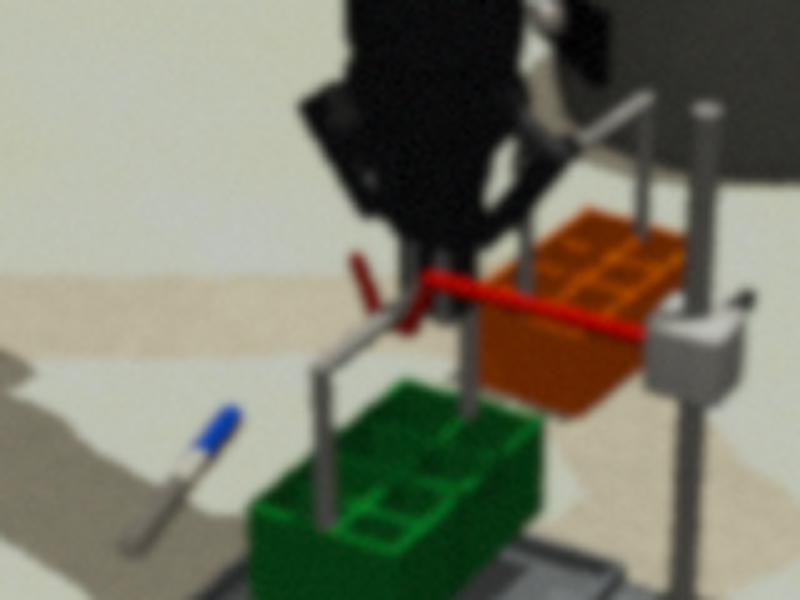

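The bar sits in the hook mouth (crop ~400,310), level, and the hook carries the load. I'll ease the force off, relax the grip, then open.

```bash
python3 -m handwheel '0 0 0 -0.0003 0; 0 0 0 -0.0005 0; 0 0 0 -0.0005 0; 0 0 0 -0.0005 0; 0 0 0 -0.0005 0' 20; python3 go.py
python3 -m handwheel '0.007 0 0 -0.0005 0; 0.01 0 0 -0.0005 0; 0.014 0 0 -0.0005 0; 0.02 0 0 -0.0005 0; 0.03 0 0 -0.0005 0; 0.035 0 0 -0.0005 0; 0.035 0 0 -0.0005 0; 0.035 0 0 -0.0005 0'; python3 go.py
```

```text
clock: 15.18
position: [528.3, 32.9, 215.7]
orientation: [180.0, 0.0, 90.5]
force: [1.5, 1.0, 4.0]
opening: 6.4
grip_force: 78.8
t 15.175 [528.3  32.9 215.7] [179.98   0.    90.54] F [1.5 1.  4. ] T [ 0.02 -0.42  0.1 ] op 6.4 78.8
clock: 16.18
position: [528.1, 32.9, 216.2]
orientation: [-180.0, -0.0, 90.5]
force: [-0.7, -0.3, -0.5]
opening: 35.5
grip_force: 0.0
t 16.175 [528.1  32.9 216.2] [-180.     -0.     90.54] F [-0.7 -0.3 -0.5] T [ 0.   -0.06  0.05] op 35.5 0.0
```

```bash
python3 -m handwheel '0.035 0 0 -0.004 0; 0.035 0 0 -0.012 0; 0.035 0 0 -0.022 0; 0.035 0 0 -0.034 0; 0.035 0 0 -0.048 0; 0.035 0 0 -0.064 0; 0.035 0 0 -0.085 0; 0.035 0 0 -0.11 0; 0.035 0 0 -0.13 0; 0.035 0 0 -0.14 0'
python3 -m handwheel '0.035 0 -0.03 0 0; 0.035 0 -0.07 0 0; 0.035 0 -0.11 0 0; 0.035 0 -0.13 0 0; 0.035 0 -0.13 0 0; 0.035 0 -0.13 0 0; 0.035 0 -0.13 0 0; 0.035 0 -0.13 0 0;0.035 0 -0.13 0 0;0.035 0 -0.13 0 0'
python3 go.py
python3 - <<'E'
from h import *
def pr(a):
    H=cv2.cvtColor(a['frame'],cv2.COLOR_RGB2HSV);g=cv2.inRange(H,(50,120,30),(70,255,255));g[:150]=0;g[:,390:]=0
    M=cv2.moments(g,True);print(M['m00'],M['m10']/M['m00'],M['m01']/M['m00'])
for _ in range(8): a=snap('scene');pr(a)
f=cv2.resize(a['frame'][150:270,220:380],(800,600),interpolation=cv2.INTER_CUBIC)
cv2.imwrite('pics/s7.png',cv2.cvtColor(f,cv2.COLOR_RGB2BGR))
E
```

```text
clock: 17.42
position: [528.5, 32.8, 357.9]
orientation: [179.9, -0.0, 90.5]
force: [1.2, 0.1, 0.7]
opening: 35.0
grip_force: 0.0
clock: 18.68
position: [398.2, 31.7, 356.1]
orientation: [-180.0, 0.0, 90.5]
force: [-0.3, 0.1, -0.3]
opening: 34.8
grip_force: 0.0
t 18.675 [398.2  31.7 356.1] [-1.7999e+02  1.0000e-02  9.0540e+01] F [-0.3  0.1 -0.3] T [0.01 0.   0.04] op 34.8 0.0
1993.0 299.4515805318615 251.9754139488209
1984.0 299.51915322580646 251.97429435483872
1982.0 299.4944500504541 251.99747729566096
1975.0 299.54430379746833 252.00759493670887
1979.0 299.54623547246086 251.98029307731179
1979.0 299.53410813542195 251.98332491157151
1976.0 299.48532388663966 251.96912955465586
1972.0 299.5314401622718 251.9604462474645
```

View pics/s7.png

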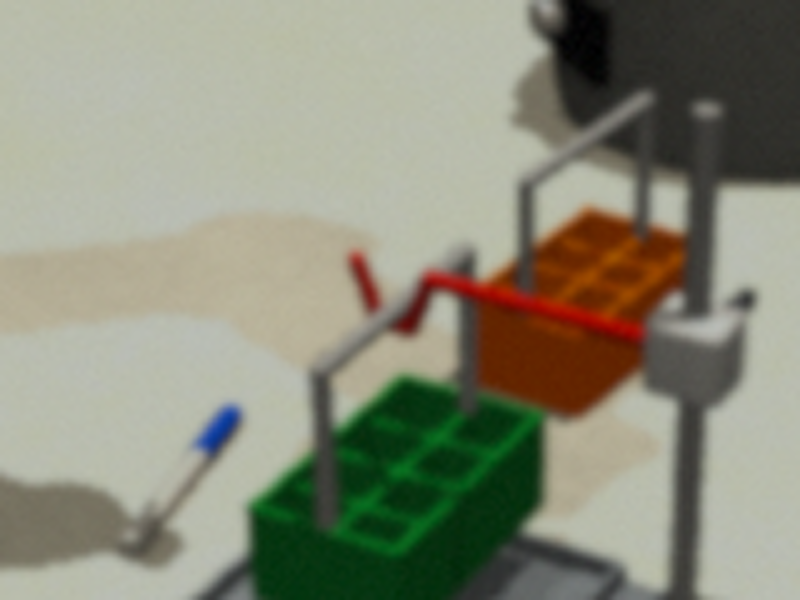

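The carrier hangs free and still: the green centroid is steady to under 0.1 px. One quick check of level and centring, with bar ends at scene (284,224) and (313,200).

```bash
python3 - <<'E'
from h import *
a=snap('scene');b=snap('top')
P=np.array([528.5,-2.3,162])
for t in(-3,0,3):
    r=np.radians(t);u=np.array([0,np.cos(r),np.sin(r)])
    print(t,proj(a,[P-60*u,P+60*u,P]).round(1).tolist())
G=cv2.cvtColor(b['frame'],cv2.COLOR_RGB2HSV);g=cv2.inRange(G,(50,120,30),(70,255,255));g[:200]=0;g[:,390:]=0
r=cv2.minAreaRect(cv2.findNonZero(g));print(r,onz(b,cv2.boxPoints(r),87).round(1).tolist(),onz(b,[r[0]],87))
print(onz(b,[(319.7,255)],183))
E
```

```text
-3 [[282.2, 222.2], [312.5, 201.2], [298.0, 211.2]]
0 [[282.2, 223.5], [312.5, 199.9], [298.0, 211.2]]
3 [[282.3, 224.9], [312.5, 198.7], [298.0, 211.2]]
((318.4477844238281, 248.03758239746094), (32.22945022583008, 55.7144775390625), 87.95458984375) [[564.7, 62.4, 87.0], [567.2, -66.1, 87.0], [493.0, -67.2, 87.0], [490.6, 60.8, 87.0]] [[528.80105495  -2.44387173  87.        ]]
[[511.69111526  -2.54371493 183.        ]]
```

Level within about 1°, and centred: box y is -2.4, hook y is -2.5. Handing in.

```bash
python3 -c "
from bench import job
print(job.close_job())"
```

```text
the job is handed in; nothing more can be done
None
```

The green carrier hangs still on the red hook by the middle of its handle, level to within about 1°, with the gripper clear and nothing else touched; I handed the job in at about 19 s.

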